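# Clamp an offcut in the latch jig

### The arm

A 6-joint arm with a two-finger parallel gripper is mounted at the origin on a cart in front of the work surface, level with it; the furniture and walls round the work are solid. World frame = base frame: x ahead of the robot, y to its left, z up, the work surface at z = 0. Lengths are in mm, angles in rad, forces in N, time in s.
With the tool pointing down it reaches from about 275 to 750 mm from the base axis. Payload 10.2 kg.
Tool frame: the origin (TCP) lies between the finger pads; the fingertips stand 11 mm ahead of it and the grasp point (between the pads) lies 8 mm behind it; z points along the fingers, y is the line along which they close (so a half turn about z gives the same grasp; the last joint's range is limited). The gripper opens to 85 mm and grips with 20 to 120 N. Pads are 22 mm wide; open, the fingers measure 114 mm over their backs; the gripper's body (76 mm by 85 mm) begins 54 mm behind the grasp point. The pads swing forward as they close: fully open they stand 13 mm farther back than shut.
Start: joints at [-1.454, 0.313, 1.498, -0, 1.331, -0.223], TCP at [174.969, -494.992, 242.294] pointing down, gripper open.
Joint ranges: [-2.94, 2.94], [-0.97, 2.17], [0.19, 2.56], [-1.23, 4.37], [0.02, 3.11], [-2.88, 2.88]. Speed limits (rad/s): [2.39, 2.39, 3.01, 3.14, 3.14, 3.14].

### API

Orientations are given as a unit quaternion [w, x, y, z].
In Python, from rig import sense, eyes, finish_job gives the robot as it stands.
- The arm moves only by the shell command python3 -m jog 'ROWS' [FORCE]. ROWS is JSON, a list of rows, each a list of 7 numbers: the shift along the tool's x, y, z in m, then the turn, a rotation vector about the tool's x, y, z in rad, then the finger opening in m, from 0 to 0.0854. In form: [[dx, dy, dz, rx, ry, rz, gripper], ...]. A call has 1 to 5 rows; each row shifts and turns the commanded pose from where the row before left it, along the tool's axes as they then stand; what a row does not reach is not made up. A row lasts 1/10 s, in which the tool goes at most 50 mm and 8.59 degrees, less where a joint would pass 70% of its speed; a pose out of reach is approached as far as the arm can. A call is refused whole if a number of a shift passes 0.05 or a number of a turn 0.15, either way. A call with a gripper value outside its range is refused whole. The fingers move at their own pace and stop on an object; FORCE is the grip in N (left out, the last holds). Time passes only in rows, so rows that do not move let the fingers close. It gives the time, the measured TCP pose, the force, the opening and the grip force at its end, in the units of the state.
- sense(): the state, without advancing time (a new reading comes with each control period).
- eyes.capture(name): name is "scene" or "top"; returns the picture (384x512x3 uint8, red, green, blue); there is no depth.
- eyes.calibration(name): a dict with "fx", "fy", "cx", "cy" (pixels), "cam_to_world" (4x4, takes a point from camera to world coordinates). Camera axes: x right, y down, z forward; pixel columns grow to the right and rows downward; lengths in mm; the calibration is good to about 2 mm. A picture is of the moment at which its call begins. calibration takes no time and is no camera call.
- finish_job(): hands the job in; it is judged then, once.
The state is a dict: "time_s": time; "joints": joint angles; "dq": joint speeds; "tau": joint torques, N m; "eef_pos": TCP position; "ee_rot": TCP orientation; "force": force on the tool from outside, world axes, zero at the start; "wrist_torque": the same for the moment, N m; "grip_width": opening from 0.0 (shut) to 1.0 (fully open); "grip_force": force on a finger pad.
Only numpy, scipy, OpenCV 4.12 (cv2) and the standard library are available. Lean on these libraries where they do the work, as an engineer would, in place of code of your own. Each camera call takes 0.05 s, during which the arm holds its last target. There are 200 camera calls.

### The job

Clamp the pine offcut that lies loose in the wooden jig: push the gate against it until offcut, gate pad and fence are firmly together, then hook the latch's bail over the keeper on the gate and draw it back under the keeper's lip, then press the latch handle down past centre until it is fully home, and let go. Go by feel: never shove the gate or the handle hard, and leave everything else on the bench where it is.

Things in the scene. Friction and masses are not known exactly. Their poses are not given: they have to be found in the camera images.
- jig: The fixed jig, a plywood board 330 x 255 x 18 mm. Origin in its underside, z up; x runs along the gate from the latch (nearer the robot) to the gate's hinge, y from gate to fence. The fence, a pale strip along x, 51 mm high, has its face at about y = +22 mm; it is set by hand, up to 6 mm either way, which is not measured: where the gate comes to rest must be felt.
- gate: A brown wooden bar 22 mm thick, 22 to 47 mm above the bench. Origin on its upright hinge pin at bench height; the bar runs 268 mm from there along its own -x. Shut, its axes are parallel to the jig's; it is open by 0.25 to 0.5 rad about +z, free end to -y, and stays where left (about 1 N moves it). Its +y face carries a swivel pad 60 mm long; the free end carries the keeper on top.
- gate_push (a point): Place to push the gate: centre of its outer face (its -y side), 135 mm from the hinge, 35 mm above the bench. Push along the gate's own +y; 12 to 18 N seats the offcut firmly against the fence (under 10 N does not); above 25 N is a hard shove.
- offcut: The pine offcut, 45 x 150 x 28 mm, loose on the board between pad and fence. Origin at the centre of its underside; its y is the long axis and lies nearly along the jig's x. At first it stands 1 to 22 mm off the fence, a little askew; the gate pushes it home.
- keeper (a point): Centre of the bail's bar when seated in the keeper, 68 mm above the bench, 250 mm from the hinge; axes as the gate's. The keeper is a steel hook 22 mm wide: a flat seat 4 mm below, reaching 19 mm to -y; a post 4 mm away at +y; from the post a lip overhead, underside 7.5 mm and top 13 mm above, reaching 3.5 mm to -y. The bar goes over the lip, down on its -y side, then back to +y under it.
- bail_bar (a point): Centre of the cross bar of the bail, a steel U of 8 mm rod, 52 mm wide over its legs, 36 mm inside, 117.5 mm from pin to bar. It swings about the pin in the jig's y-z plane, starts cocked up 0.2 to 0.9 rad over the gate and stays where put. Grip it from above across its legs close behind the bar; it turns between the fingers. The legs draw out of spring barrels up to 30 mm: 22 N, then 1.6 N/mm.
- bail_pin (a point): Centre of the pin that joins the bail's legs to the lever, 25 mm from lever_pivot. The axis is along the jig's x.
- lever_pivot (a point): Centre of the lever's fixed pivot, 74 mm above the bench, axis along the jig's x, on a steel bracket on a wooden riser (top 46 mm above the bench).
- handle_pad (a point): Place to press the handle: on its face (the upper one when shut), 66 mm from lever_pivot; z is the face's outward normal. The grip is 22 mm wide, 12 mm thick, from 34 to 90 mm from the pivot; shut, this point is 80 mm above the bench. With the bail hooked and drawn back the handle stands at 0.4 to 1.8 rad; closing it takes up to about 11 N here, until it drops past centre at about 0.15.
- handle: The latch handle, a steel lever with a black grip. Origin on lever_pivot, y along the handle to its end, x along the jig's x. Shut, its axes are parallel to the jig's and it lies on its stop; it starts turned up about x by 1.35 to 1.7 rad (1.57 = upright) and stays where left (under 2 N moves it). Hard shoves (over 30 N) are not allowed.
- marker: Black and blue marker pen, 130 mm, loose on the board behind the fence; leave it.
- tape_measure: Yellow tape measure, loose on the bench; leave it.
- glue_bottle: Black and white glue bottle, 245 mm tall, loose on the bench; leave it.
- block_plane: Block plane, loose on the bench; leave it.
- tape_masking: Roll of pale masking tape, loose on the bench; leave it.
- spray_can: Red and white spray can, 197 mm tall, loose on the bench; leave it.

How it is judged (in metres and radians):
On the way, in this order (a step that is already met when the one before it is completed fails the run):
1. the gate is pushed home: it presses the offcut with more than 10 N and the offcut lies flat along the fence (contact force between gate and offcut above 10 N and angle between the x axis of offcut and the y axis of jig, either way round below 0.03 rad), for 0.2 s.
2. the bail's bar lies in the keeper, under its lip (distance between bail_bar and keeper below 0.009 m), for 0.2 s.
3. the handle is fully home with the bail still in the keeper (angle between the y axis of handle and the y axis of jig, either way round below 0.05 rad and distance between bail_bar and keeper below 0.009 m), for 0.2 s.
At the end, for the whole second after the job is handed in: The handle is fully home (within 0.05 rad), the bail's bar lies in the keeper (within 9 mm of its seated point), and the gate clamps the offcut with more than 25 N, flat on the board (within 5 mm) and parallel to the fence (within 0.03 rad), at rest (all of step 3 and contact force between gate and offcut above 25 N and angle between the x axis of offcut and the y axis of jig, either way round below 0.03 rad and z of offcut in the frame of jig below 0.023 m and linear speed of offcut below 0.01 m/s); the robot touches nothing.
It fails at once if the robot pushes the gate with more than 25 N (contact force between any of the fingers, the arm and gate above 25 N).
It fails at once if the robot presses the handle with more than 30 N (contact force between any of the fingers, the arm and handle_c2 above 30 N).
It fails at once if a bystander (marker, tape measure, glue bottle, block plane, masking tape or spray can) is moved by more than 30 mm (distance of any of marker, tape_measure, glue_bottle, block_plane, tape_masking, spray_can from where it was at the start of the episode above 0.03 m).
It also fails if it takes over 64 s, if anything falls off the work surface, if the arm or the gripper's body presses on something with over 40 N, if the wrist force passes 120 N, or if a joint passes its speed limit or range.

## Working session

There is one attempt and no reset: what is moved stays moved. The work goes in short steps, Python scripts to look and compute and a shell command to move; the robot and the scene stay as the last step left them, time stands still between calls to the robot, and variables do not carry over. Pictures are saved under pics/ and viewed, at most 10 in all, crops included, and the job is handed in when it is done.

```bash
mkdir -p pics; ls
python3 - <<'E'
from rig import sense, eyes
import cv2, numpy as np
for n in ("scene","top"):
    im=eyes.capture(n); cv2.imwrite(f"pics/{n}0.png",cv2.cvtColor(im,cv2.COLOR_RGB2BGR))
    c=eyes.calibration(n); print(n,c["fx"],c["fy"],c["cx"],c["cy"],np.round(c["cam_to_world"],3).tolist())
print(sense())
E
```

```text
pics
scene 448.3346576298334 448.3346576298334 266.4125643118581 194.20394317261537 [[-0.68, -0.328, 0.655, -231.648], [-0.733, 0.328, -0.596, 723.936], [-0.019, -0.886, -0.464, 649.459], [0.0, 0.0, 0.0, 1.0]]
top 466.2425596978277 466.2425596978277 248.31649109412922 189.61814279965066 [[-0.013, -0.982, 0.19, 244.404], [-1.0, 0.013, -0.002, 14.228], [-0.001, -0.19, -0.982, 1673.414], [0.0, 0.0, 0.0, 1.0]]
{'time_s': 0.1, 'joints': array([-1.45441577e+00,  3.13406554e-01,  1.49830599e+00,  1.81360253e-06,
        1.33102554e+00, -2.23423222e-01]), 'dq': array([-0.00023402, -0.00171193, -0.00133245, -0.00066079, -0.00024692,
       -0.00083852]), 'tau': array([ 2.42498740e-03, -4.12902582e+01, -2.60136992e+01, -1.81713194e-04,
        3.08593822e-03,  1.62759738e-05]), 'eef_pos': array([ 174.93692679, -494.78216529,  241.80665172]), 'ee_rot': array([-5.71846740e-04,  9.85601236e-01,  1.69085410e-01,  3.15172572e-05]), 'force': array([ 0.59146791,  0.48323163, -0.09273901]), 'wrist_torque': array([ 0.04791701,  0.00288158, -0.03009592]), 'grip_force': 0.0, 'grip_width': 0.996548287001326}
```

View pics/scene0.png

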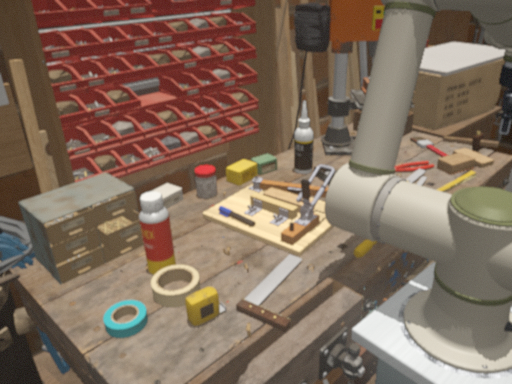

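View pics/top0.png

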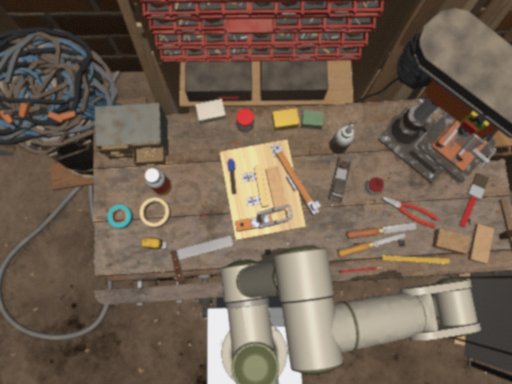

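The top view shows the jig board at about (222-304, 140-237), with the brown gate from (277,148) to (316,210) and the latch near (270,215). I'll enlarge both views.

Run:
```python
import cv2
a=cv2.imread("pics/top0.png")[132:244,212:332]; cv2.imwrite("pics/topc.png",cv2.resize(a,None,fx=5,fy=5,interpolation=cv2.INTER_CUBIC))
a=cv2.imread("pics/scene0.png")[155:255,195:345]; cv2.imwrite("pics/scenec.png",cv2.resize(a,None,fx=5,fy=5,interpolation=cv2.INTER_CUBIC))
```

```text
(no output)
```

View pics/topc.png

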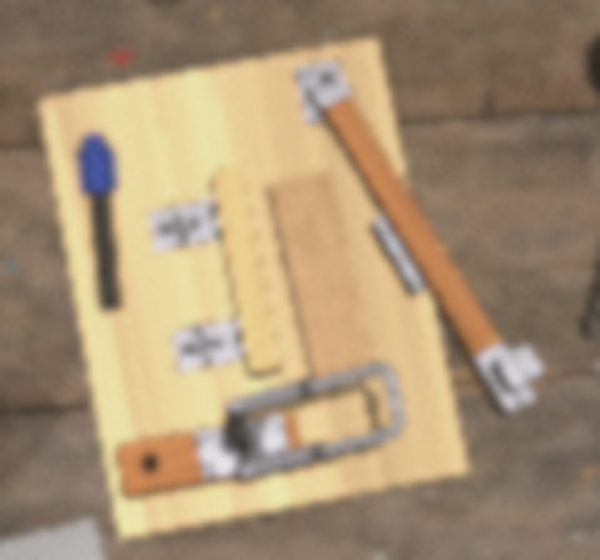

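View pics/scenec.png

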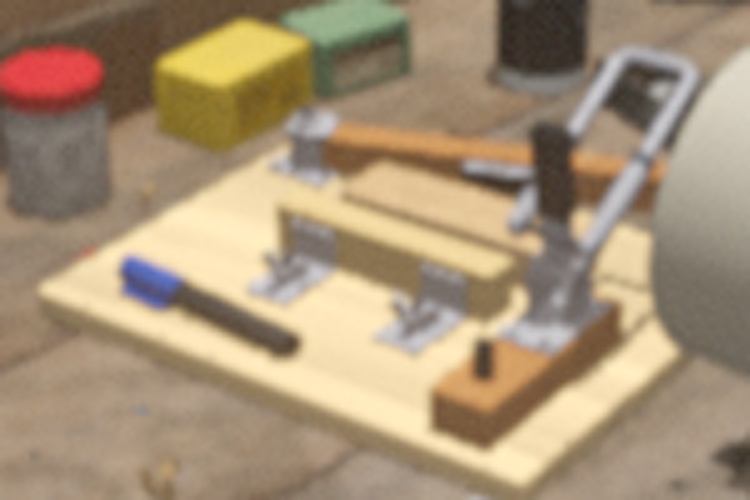

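The crop shows the board corners at (40,100), (380,38), (468,470) and (120,538), the hinge post at (323,80) and the keeper at (508,378). The bail bar is at about (390,400) in the top crop and (655,57) in the scene crop. The handle is upright at scene crop (550,130-210).

```bash
cat > h.py <<'E'
from rig import sense, eyes
import cv2, numpy as np
from scipy.spatial.transform import Rotation as R
C={n:eyes.calibration(n) for n in("scene","top")}
def ray(n,p):
    c=C[n];M=np.array(c["cam_to_world"]);d=M[:3,:3]@[(p[0]-c["cx"])/c["fx"],(p[1]-c["cy"])/c["fy"],1]
    return M[:3,3],d/np.linalg.norm(d)
def onz(n,p,z):
    o,d=ray(n,p);return o+d*(z-o[2])/d[2]
def tri(pt,ps):
    A=0;b=0;rs=[ray("top",pt),ray("scene",ps)]
    for o,d in rs:
        P=np.eye(3)-np.outer(d,d);A=A+P;b=b+P@o
    x=np.linalg.solve(A,b);return x,[round(np.linalg.norm(np.cross(x-o,d)),1) for o,d in rs]
T=lambda x,y:(212+(x+.5)/5-.5,132+(y+.5)/5-.5)
S=lambda x,y:(195+(x+.5)/5-.5,155+(y+.5)/5-.5)
E
python3 - <<'E'
from h import *
im=cv2.imread("pics/top0.png");hsv=cv2.cvtColor(im,cv2.COLOR_BGR2HSV)
m=cv2.inRange(hsv,(14,50,150),(35,200,255));m[:132]=0;m[245:]=0;m[:,:212]=0;m[:,312:]=0
m=cv2.morphologyEx(m,cv2.MORPH_OPEN,np.ones((3,3)))
c=max(cv2.findContours(m,0,1)[0],key=cv2.contourArea)[:,0]
w=np.array([onz("top",p,18)[:2] for p in c],np.float32)
r=cv2.minAreaRect(w);print("rect",r)
for p in [(40,100),(380,38),(468,470),(120,538)]: print("corner",onz("top",T(*p),18).round(1))
print("bar",tri(T(391,400),S(655,57)))
print("hinge top",tri(T(326,78),S(313,120)))
for nm,a,b in [("pad hinge end",(345,100),51),]: pass
print("gate axis hinge end z47",onz("top",T(338,103),47).round(1)," free end",onz("top",T(490,350),47).round(1))
print("keeper",onz("top",T(505,378),78).round(1))
print("riser end top z46",[onz("top",T(*p),46).round(1) for p in [(118,448),(124,496),(297,412)]])
print("handle tip",tri(T(236,432),S(550,128)))
print("bracket scene plate",onz("scene",S(555,335),46).round(1))
print("fence top ends",[onz("top",T(*p),51).round(1) for p in [(238,172),(278,370)]])
print("offcut top z46",[onz("top",T(*p),46).round(1) for p in [(268,185),(332,176)]])
E
```

```text
rect ((570.100341796875, -36.8345947265625), (334.3048400878906, 260.99066162109375), 10.07409381866455)
corner [708.5 115.3  18. ]
corner [ 752.7 -135.9   18. ]
corner [ 431.7 -189.4   18. ]
corner [386.5  58.9  18. ]
bar (array([ 462.61602728, -122.31254801,  162.89531062]), [np.float64(0.9), np.float64(0.9)])
hinge top (array([711.49287788, -94.32552741,  51.57224305]), [np.float64(1.8), np.float64(1.8)])
gate axis hinge end z47 [ 695.4 -101.6   47. ]  free end [ 513.3 -204.4   47. ]
keeper [ 488.4 -209.9   78. ]
riser end top z46 [array([447.2,  59.1,  46. ]), array([413.4,  55.2,  46. ]), array([471. , -67.1,  46. ])]
handle tip (array([443.1067797 , -20.3623727 , 162.83850354]), [np.float64(1.3), np.float64(1.3)])
bracket scene plate [437.5 -19.7  46. ]
fence top ends [array([644.1, -28.4,  51. ]), array([500.3, -54.1,  51. ])]
offcut top z46 [array([635.5, -49.9,  46. ]), array([641.5, -96. ,  46. ])]
```

The jig yaw is about 0.173 and the gate is open by about 0.34. With the tool x along jig y and the tool y along jig x, one tool orientation serves the whole job. I'll rotate and close the fingers first.

```bash
python3 -m jog '[[0,0,0,0,0,-0.14,0],[0,0,0,0,0,-0.14,0],[0,0,0,0,0,-0.14,0],[0,0,0,0,0,-0.14,0],[0,0,0,0,0,-0.14,0]]'
python3 -m jog '[[0,0,0,0,0,-0.14,0],[0,0,0,0,0,-0.14,0],[0,0,0,0,0,-0.14,0],[0,0,0,0,0,-0.14,0],[0,0,0,0,0,-0.14,0]]'
cat >> h.py <<'E'
yaw=0.173; ex=np.array([np.cos(yaw),np.sin(yaw),0]); ey=np.array([-np.sin(yaw),np.cos(yaw),0])
H=np.array([711.5,-94.3,0])
def J(p): # world -> hinge-centred jig coords
    d=np.array(p)-H; return np.array([d@ex,d@ey,d[2]])
def go(t): # remaining shift in tool axes (mm) to jig-coords target t
    s=sense(); q=s["ee_rot"]; Rm=R.from_quat([q[1],q[2],q[3],q[0]]).as_matrix()
    w=H+ex*t[0]+ey*t[1]+np.array([0,0,t[2]])-s["eef_pos"]
    print("t",round(s["time_s"],2),"J",J(s["eef_pos"]).round(1),"shift",(Rm.T@w).round(1),"F_jig",(s["force"]@np.array([ex,ey,[0,0,1]]).T).round(1),"yaw",round(np.arctan2(Rm[1,0],Rm[0,0]),3),"tool z",Rm[:,2].round(3),"w",round(s["grip_width"],3))
E
python3 - <<'E'
from h import *
g=0.338; c=np.array([-135*np.cos(g)+11*np.sin(g),-135*np.sin(g)-11*np.cos(g)])
print("contact",c); go([c[0],c[1]-35,240])
for n,p,z in [("plane",(340,180),30),("glue",(344,137),100)]: print(n,J(onz("top",p,z)).round())
print("bar",J([462.6,-122.3,162.9]),"tip",J([443.1,-20.4,162.8]))
E
```

```text
time_s: 0.6
eef_pos: [174.9, -494.8, 242.0]
ee_rot: [-0.0, 0.866, 0.499, 0.0]
force: [0.6, -0.4, -0.6]
grip_width: 0.148
grip_force: 0.0
time_s: 1.1
eef_pos: [174.9, -494.8, 242.0]
ee_rot: [-0.0, 0.643, 0.766, 0.0]
force: [0.1, 0.1, 1.0]
grip_width: -0.0
grip_force: 0.0
contact [-123.71405667  -55.1437411 ]
t 1.1 J [-597.5 -302.2  242. ] shift [211.2 474.2   2.2] F_jig [0.2 0.1 1. ] yaw 1.746 tool z [-0.     0.001 -1.   ] w -0.0
plane [-155. -201.   30.]
glue [ -19. -233.  100.]
bar [-250.00448976   15.26319424  162.9       ] tip [-251.67251248  118.99880866  162.8       ]
```

```bash
python3 -m jog '[[0.016,0.038,0,0,0,0,0],[0.016,0.038,0,0,0,0,0],[0.016,0.038,0,0,0,0,0],[0.016,0.038,0,0,0,0,0],[0.016,0.038,0,0,0,0,0]]' >/dev/null
python3 -m jog '[[0.016,0.038,0,0,0,0,0],[0.016,0.038,0,0,0,0,0],[0.016,0.038,0,0,0,0,0],[0.016,0.038,0,0,0,0,0],[0.016,0.038,0,0,0,0,0]]' >/dev/null
python3 -m jog '[[0.016,0.038,0,0,0,0,0],[0.016,0.038,0,0,0,0,0],[0,0,0,0,0,0,0],[0,0,0,0,0,0,0]]'
python3 - <<'E'
from h import *
go([-124,-90,41])
E
```

```text
time_s: 2.5
eef_pos: [592.3, -228.5, 241.5]
ee_rot: [-0.001, 0.644, 0.765, -0.0]
force: [-0.7, -0.5, -0.4]
grip_width: -0.002
grip_force: 0.0
t 2.5 J [-140.5 -111.7  241.5] shift [ 21.6  16.7 200.5] F_jig [-0.8 -0.4 -0.4] yaw 1.741 tool z [-0.001  0.    -1.   ] w -0.002
```

```bash
python3 -m jog '[[0,0.017,0.035,0,0,0,0],[0,0,0.045,0,0,0,0],[0,0,0.045,0,0,0,0],[0,0,0.045,0,0,0,0],[0.005,0,0.03,0,0,0,0]]'
python3 -m jog '[[0.005,0,0,0,0,0,0],[0.005,0,0,0,0,0,0],[0.005,0,0,0,0,0,0],[0.005,0,0,0,0,0,0],[0.004,0,0,0,0,0,0]]'
python3 - <<'E'
from h import *
go([-124,-66,41])
cv2.imwrite("pics/top1.png",cv2.resize(cv2.cvtColor(eyes.capture("top"),cv2.COLOR_RGB2BGR)[132:244,212:352],None,fx=5,fy=5,interpolation=cv2.INTER_CUBIC))
E
```

```text
time_s: 3.0
eef_pos: [606.0, -222.1, 39.2]
ee_rot: [-0.002, 0.646, 0.764, -0.0]
force: [0.2, -0.5, 0.7]
grip_width: -0.003
grip_force: 0.0
time_s: 3.5
eef_pos: [604.4, -197.3, 43.7]
ee_rot: [0.001, 0.645, 0.764, 0.0]
force: [-0.1, 0.0, -0.5]
grip_width: 0.002
grip_force: 0.0
t 3.5 J [-123.2  -83.1   43.7] shift [17.1 -0.9  2.6] F_jig [-0.1  0.  -0.5] yaw 1.74 tool z [ 0.002 -0.001 -1.   ] w 0.002
```

View pics/top1.png

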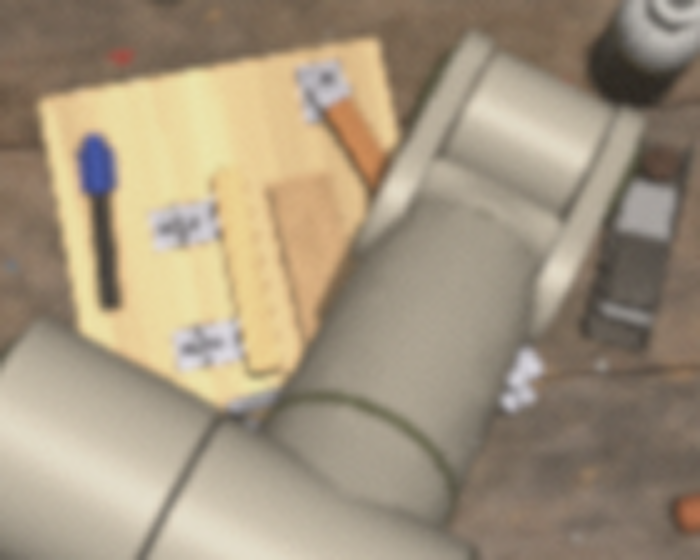

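The arm is above the gate, the bystanders are clear, and the gripper is at the outer face with the gate unmoved (keeper at about (520,380)). Now I push slowly.

```bash
for i in 1 2; do :; done; python3 -m jog '[[0.004,0,0.001,0,0,0,0],[0.004,0,0.001,0,0,0,0],[0.004,0,0,0,0,0,0],[0.003,-0.001,0,0,0,0,0],[0.003,-0.001,0,0,0,0,0]]'
python3 -m jog '[[0.003,-0.001,0,0,0,0,0],[0.003,-0.001,0,0,0,0,0],[0.003,-0.001,0,0,0,0,0],[0.003,-0.001,0,0,0,0,0],[0.003,-0.001,0,0,0,0,0]]'
python3 - <<'E'
from h import *
go([-133,-22,41])
E
```

```text
time_s: 4.05
eef_pos: [599.0, -180.0, 40.3]
ee_rot: [0.0, 0.645, 0.764, -0.0]
force: [0.0, -1.7, -1.2]
grip_width: 0.0
grip_force: 0.5
time_s: 4.55
eef_pos: [591.5, -166.0, 40.3]
ee_rot: [0.0, 0.645, 0.764, 0.0]
force: [0.3, -1.4, 0.5]
grip_width: 0.0
grip_force: 0.5
t 4.55 J [-130.6  -50.    40.3] shift [28.  -2.5 -0.7] F_jig [ 0.1 -1.5  0.5] yaw 1.74 tool z [ 0. -0. -1.] w 0.0
```

```bash
python3 -m jog '[[0.002,0,0,0,0,0,0],[0.002,0,0,0,0,0,0],[0.002,-0.001,0,0,0,0,0],[0.002,0,0,0,0,0,0],[0.002,-0.001,0,0,0,0,0]]'
python3 -m jog '[[0.002,0,0,0,0,0,0],[0.002,0,0,0,0,0,0],[0.002,0,0,0,0,0,0]]'
```

```text
time_s: 5.05
eef_pos: [588.1, -156.5, 40.3]
ee_rot: [0.0, 0.645, 0.764, 0.0]
force: [2.2, -0.2, 0.8]
grip_width: -0.002
grip_force: 0.4
time_s: 5.35
eef_pos: [586.8, -150.8, 40.3]
ee_rot: [-0.0, 0.645, 0.764, -0.0]
force: [-1.9, -2.5, 0.7]
grip_width: 0.001
grip_force: 1.0
```

```bash
python3 -m jog '[[0.001,0,0,0,0,0,0],[0.001,0,0,0,0,0,0],[0.001,0,0,0,0,0,0],[0.001,0,0,0,0,0,0]]'
python3 - <<'E'
from h import *
go([-133,-22,41])
E
```

```text
time_s: 5.75
eef_pos: [586.2, -146.8, 40.3]
ee_rot: [-0.0, 0.645, 0.764, -0.0]
force: [-1.6, -1.4, 1.4]
grip_width: -0.001
grip_force: 1.0
t 5.75 J [-132.5  -30.2   40.3] shift [ 8.2 -0.6 -0.7] F_jig [-1.8 -1.1  1.4] yaw 1.74 tool z [-0. -0. -1.] w -0.001
```

```bash
python3 -m jog '[[0.001,0,0,0,0,0,0],[0.001,0,0,0,0,0,0]]'
python3 -m jog '[[0.001,0,0,0,0,0,0],[0.001,0,0,0,0,0,0]]'
```

```text
time_s: 5.95
eef_pos: [585.9, -144.8, 40.3]
ee_rot: [-0.0, 0.645, 0.764, -0.0]
force: [-1.1, -2.2, 0.6]
grip_width: 0.001
grip_force: 1.0
time_s: 6.15
eef_pos: [585.6, -142.8, 40.3]
ee_rot: [-0.0, 0.645, 0.764, -0.0]
force: [-1.3, -1.7, 0.3]
grip_width: -0.0
grip_force: 1.0
```

```bash
python3 -m jog '[[0.001,0,0,0,0,0,0],[0.001,0,0,0,0,0,0]]'
```

```text
time_s: 6.35
eef_pos: [585.2, -140.8, 40.3]
ee_rot: [-0.0, 0.645, 0.764, -0.0]
force: [-1.5, -1.8, 0.3]
grip_width: -0.003
grip_force: 1.0
```

```bash
python3 -m jog '[[0.001,0,0,0,0,0,0]]'
```

```text
time_s: 6.45
eef_pos: [585.1, -139.9, 40.3]
ee_rot: [-0.0, 0.645, 0.764, -0.0]
force: [-1.7, -2.1, 0.6]
grip_width: 0.001
grip_force: 1.0
```

```bash
python3 -m jog '[[0.001,0,0,0,0,0,0],[0.001,0,0,0,0,0,0]]'; python3 -m jog '[[0.001,0,0,0,0,0,0]]' | grep -E "eef|force: \["
```

```text
time_s: 6.65
eef_pos: [584.7, -137.9, 40.3]
ee_rot: [-0.0, 0.645, 0.764, -0.0]
force: [-1.7, -2.2, 0.3]
grip_width: 0.003
grip_force: 1.0
eef_pos: [584.5, -136.9, 40.3]
force: [-1.2, -2.0, 0.0]
```

```bash
python3 -m jog '[[0.001,0,0,0,0,0,0]]' | grep -E "eef|force: \["; python3 -m jog '[[0.001,0,0,0,0,0,0]]' | grep -E "eef|force: \["
```

```text
eef_pos: [584.4, -135.9, 40.3]
force: [-1.6, -3.5, 0.5]
eef_pos: [584.2, -135.1, 40.3]
force: [-1.9, -3.1, -0.1]
```

```bash
python3 -m jog '[[0.001,0,0,0,0,0,0]]' | grep -E "eef|force: \["
```

```text
eef_pos: [584.0, -134.2, 40.3]
force: [-2.5, -4.2, 0.4]
```

```bash
python3 -m jog '[[0.001,0,0,0,0,0,0]]' | grep -E "eef|force: \["; python3 -m jog '[[0.0005,0,0,0,0,0,0]]' | grep -E "eef|force: \["
```

```text
eef_pos: [583.9, -133.3, 40.3]
force: [-2.2, -10.1, -0.7]
eef_pos: [583.8, -133.3, 40.3]
force: [-2.6, -8.6, -1.7]
```

```bash
python3 -m jog '[[0.0005,0,0,0,0,0,0]]' | grep -E "eef|force: \["; python3 -m jog '[[0.0005,0,0,0,0,0,0]]' | grep -E "eef|force: \["
```

```text
eef_pos: [583.8, -133.3, 40.3]
force: [-1.9, -11.3, -2.4]
eef_pos: [583.8, -133.2, 40.4]
force: [-0.9, -12.7, -2.2]
```

```bash
python3 -m jog '[[0.0005,0,0,0,0,0,0]]' | grep -E "eef|force: \["
```

```text
eef_pos: [583.8, -133.2, 40.4]
force: [-1.4, -15.4, -4.0]
```

```bash
python3 -m jog '[[0.0002,0,0,0,0,0,0],[0,0,0,0,0,0,0],[0,0,0,0,0,0,0],[0,0,0,0,0,0,0]]' | grep -E "eef|force: \["
python3 - <<'E'
from h import *
go([-133,-22,41])
cv2.imwrite("pics/s2.png",cv2.resize(cv2.cvtColor(eyes.capture("scene"),cv2.COLOR_RGB2BGR)[145:255,195:345],None,fx=5,fy=5,interpolation=cv2.INTER_CUBIC))
E
```

```text
eef_pos: [583.8, -133.2, 40.4]
force: [-0.6, -15.4, -3.5]
t 7.95 J [-132.5  -16.3   40.4] shift [-5.7 -0.5 -0.6] F_jig [ -3.2 -15.   -3.5] yaw 1.74 tool z [ 0.001 -0.004 -1.   ] w 0.001
```

View pics/s2.png

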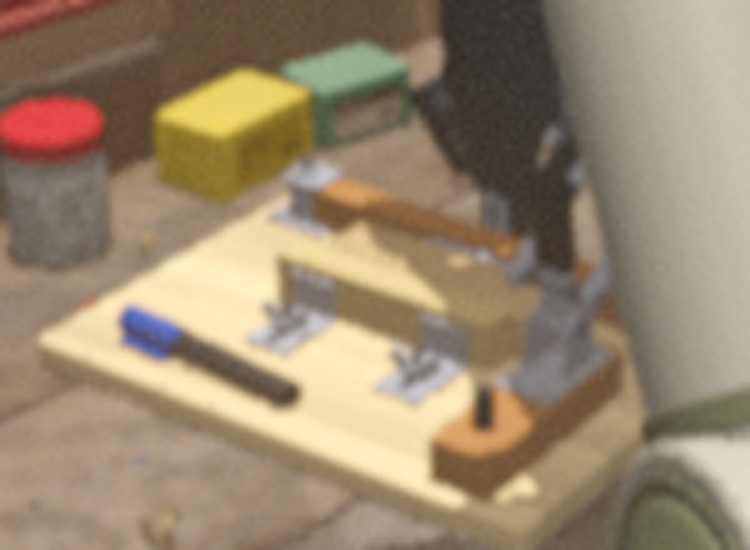

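The gate is closed and the offcut lies along the fence. The arm partly hides the bail. I'll back off, rise and re-measure the keeper and bail.

```bash
python3 -m jog '[[-0.003,0,0,0,0,0,0],[-0.01,0,0,0,0,0,0],[-0.02,0,0,0,0,0,0],[-0.03,0,0,0,0,0,0],[0,0,-0.04,0,0,0,0]]' >/dev/null
python3 -m jog '[[-0.03,0,-0.05,0,0,0,0],[-0.05,0,-0.05,0,0,0,0.085],[-0.05,0,-0.05,0,0,0,0.085],[-0.05,0,-0.02,0,0,0,0.085],[-0.05,0,0,0,0,0,0.085]]' | grep -E "eef|force: \["
python3 - <<'E'
from h import *
for n,(x,y,w,h) in {"top":(212,132,120,112),"scene":(195,145,150,110)}.items():
    cv2.imwrite(f"pics/{n}3.png",cv2.resize(cv2.cvtColor(eyes.capture(n),cv2.COLOR_RGB2BGR)[y:y+h,x:x+w],None,fx=5,fy=5,interpolation=cv2.INTER_CUBIC))
go([-250,0,200])
E
```

```text
eef_pos: [627.1, -385.9, 217.2]
force: [0.7, -0.6, 0.1]
t 9.1 J [-135.9 -276.6  210.2] shift [ 275.5 -116.9   10.1] F_jig [-0.7  0.1 -1.5] yaw 1.734 tool z [-0.    -0.001 -1.   ] w 0.846
```

View pics/top3.png

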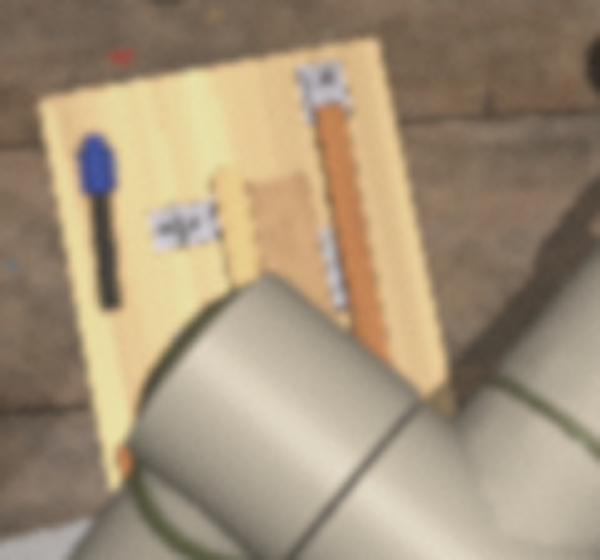

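View pics/scene3.png

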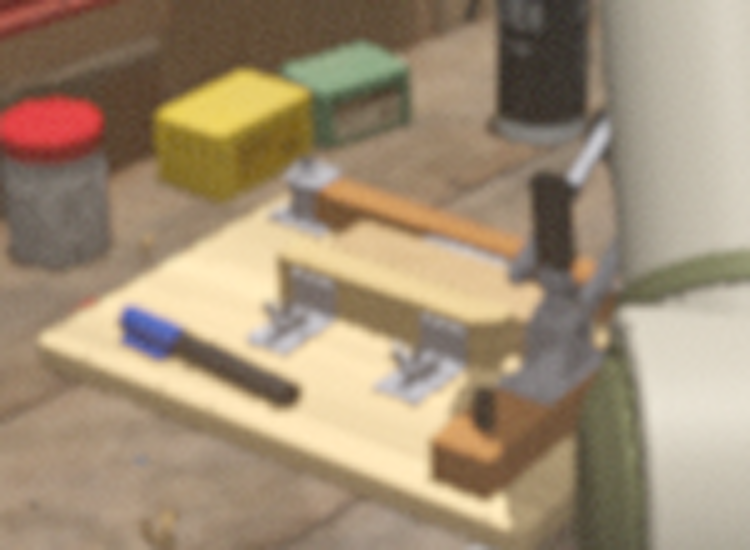

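The gate is shut against the offcut and the pad. The bail (leg at scene crop (590,150)) and handle are still up. I'll fit the gate's centreline by colour mask.

Run:
```python
from h import *
L={}
for f,y0,y1 in (("topc",130,330),("top3",130,330)):
    im=cv2.imread(f"pics/{f}.png");hsv=cv2.cvtColor(im,cv2.COLOR_BGR2HSV)
    m=cv2.inRange(hsv,(5,110,100),(15,255,255));m[:y0]=0;m[y1:]=0;m[:,:315]=0
    ys,xs=np.nonzero(m);p=np.array([onz("top",T(np.mean(xs[ys==r]),r),47)[:2] for r in range(y0,y1) if (ys==r).sum()>15])
    vx,vy,x,y=cv2.fitLine(p.astype(np.float32),2,0,.01,.01).ravel();v=np.array([vx,vy])*np.sign(vx);L[f]=(np.array([x,y]),v)
    print(f,len(p),p.mean(0),"yaw",np.arctan2(v[1],v[0]),"rows w",(m>0).sum()/ (y1-y0))
a,b=L.values();s=np.linalg.solve(np.c_[a[1],-b[1]],b[0]-a[0]);h=a[0]+s[0]*a[1];print("hinge by intersection",h)
for hh in (h,H[:2]): 
    k=hh-250*b[1];print("keeper",k.round(1),"J",J([*k,0]).round(1))
```

```text
topc 200 [ 601.41710751 -153.04996951] yaw 0.52117133 rows w 38.46
top3 200 [ 601.99879747 -108.26998457] yaw 0.1571764 rows w 31.535
hinge by intersection [708.93414 -91.32247]
keeper [ 462.  -130.5] J [-252.     7.3    0. ]
keeper [ 464.6 -133.4] J [-250.    4.    0.]
```

```bash
python3 -m jog '[[0.036,-0.014,0,0,0,-0.01,0.085],[0.036,-0.014,0,0,0,0,0.085],[0.036,-0.014,0,0,0,0,0.085],[0.036,-0.014,0,0,0,0,0.085],[0.036,-0.014,0,0,0,0,0.085]]' >/dev/null
python3 -m jog '[[0.036,-0.014,0,0,0,0,0.085],[0.036,-0.014,0,0,0,0,0.085],[0.036,-0.014,0,0,0,0,0.085],[0,0,0,0,0,0,0.085],[0,0,0,0,0,0,0.085]]' | grep -E "eef|force: \["
python3 - <<'E'
from h import *
go([-250,26,148])
E
```

```text
eef_pos: [465.7, -119.7, 213.0]
force: [0.8, -0.5, -0.0]
t 10.1 J [-246.5   17.3  213. ] shift [ 8.7 -3.5 65. ] F_jig [ 0.7 -0.6 -0. ] yaw 1.75 tool z [ 0.001 -0.    -1.   ] w 0.995
```

```bash
python3 -m jog '[[0.009,-0.0035,0,0,0,0,0.085],[0,0,0.02,0,0,0,0.085],[0,0,0.02,0,0,0,0.085],[0,0,0.015,0,0,0,0.085],[0,0,0.01,0,0,0,0.085]]' 40 | grep -E "eef|force: \["
python3 -m jog '[[0,0,0,0,0,0,0.03],[0,0,0,0,0,0,0.03],[0,0,0,0,0,0,0.03],[0,0,0,0,0,0,0.03],[0,0,0,0,0,0,0.03]]' 40
python3 - <<'E'
from h import *
go([-250,26,148])
cv2.imwrite("pics/s4.png",cv2.resize(cv2.cvtColor(eyes.capture("scene"),cv2.COLOR_RGB2BGR)[125:255,225:375],None,fx=4.5,fy=4.5,interpolation=cv2.INTER_CUBIC))
E
```

```text
eef_pos: [460.2, -111.5, 146.2]
force: [0.8, -0.1, 1.2]
time_s: 11.1
eef_pos: [461.0, -111.6, 148.2]
ee_rot: [0.001, 0.641, 0.767, 0.0]
force: [3.4, -1.5, 2.2]
grip_width: 0.59
grip_force: 41.7
t 11.1 J [-249.7   26.1  148.2] shift [-0.1 -0.3  0.2] F_jig [ 3.  -2.1  2.2] yaw 1.75 tool z [ 0.002 -0.001 -1.   ] w 0.59
```

The width of 0.59 (about 50 mm) means the legs are gripped. I swing the bail down along its arc, staying above the lip.

```bash
python3 -m jog '[[-0.0035,0,0.007,0,0,0,0.03],[-0.0035,0,0.007,0,0,0,0.03],[-0.003,0,0.007,0,0,0,0.03]]' | grep -E "eef|force: \["
python3 -m jog '[[-0.002,0,0.006,0,0,0,0.03],[-0.002,0,0.006,0,0,0,0.03],[-0.001,0,0.007,0,0,0,0.03]]'| grep -E "eef|force: \["
python3 -m jog '[[-0.001,0,0.006,0,0,0,0.03],[-0.001,0,0.006,0,0,0,0.03],[0,0,0.005,0,0,0,0.03]]'
python3 - <<'E'
from h import *
go([-250,9,90])
E
```

```text
eef_pos: [462.6, -121.6, 126.1]
force: [5.0, -0.8, 4.8]
eef_pos: [463.3, -126.4, 106.9]
force: [4.6, -1.0, 3.7]
time_s: 12.05
eef_pos: [463.7, -128.2, 89.8]
ee_rot: [0.0, 0.641, 0.767, 0.0]
force: [5.5, -2.0, 3.3]
grip_width: 0.594
grip_force: 41.1
t 12.05 J [-250.     9.3   89.8] shift [-0.3 -0.  -0.2] F_jig [ 5.1 -2.9  3.3] yaw 1.749 tool z [ 0.001 -0.    -1.   ] w 0.594
```

View pics/s4.png

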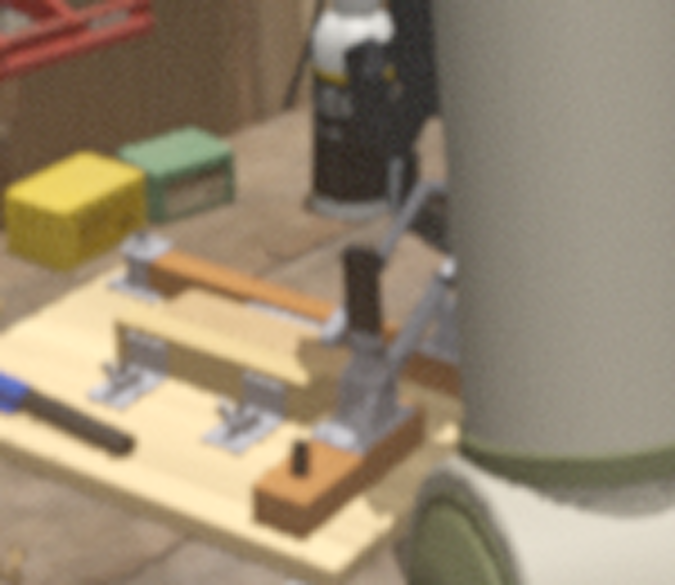

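The fingers hold the bail just behind the bar (430,185), and the keeper is visible at (443,340). Next I go slightly further to -y, then down by feel.

```bash
python3 -m jog '[[-0.002,0,0.003,0,0,0,0.03],[0,0,0.004,0,0,0,0.03]]' | grep -E "eef|force: \["
python3 -m jog '[[0,0,0.004,0,0,0,0.03],[0,0,0.002,0,0,0,0.03]]'| grep -E "eef|force: \["
python3 -m jog '[[0,0,0.003,0,0,0,0.03]]'| grep -E "eef|force: \["
```

```text
eef_pos: [463.8, -129.6, 82.8]
force: [5.2, 0.4, 2.2]
eef_pos: [464.0, -130.3, 77.1]
force: [3.8, -2.6, 5.7]
eef_pos: [464.2, -130.4, 74.4]
force: [5.2, -2.1, 4.9]
```

```bash
python3 -m jog '[[0,0,0.003,0,0,0,0.03]]'| grep -E "eef|force: \["
python3 - <<'E'
from h import *
go([-250,7,63])
E
```

```text
eef_pos: [464.0, -130.1, 71.1]
force: [2.5, -2.7, 1.9]
t 12.65 J [-250.     7.4   71.1] shift [-0.4 -0.   8.1] F_jig [ 2.  -3.1  1.9] yaw 1.749 tool z [ 0.001 -0.    -1.   ] w 0.587
```

```bash
python3 -m jog '[[0,0,0.003,0,0,0,0.03]]'| grep -E "eef|force: \["
python3 -m jog '[[0,0,0.002,0,0,0,0.03]]'| grep -E "eef|force: \["
python3 -m jog '[[0,0,0.001,0,0,0,0.03]]'| grep -E "eef|force: \["
```

```text
eef_pos: [463.9, -130.0, 68.0]
force: [2.4, -2.5, 1.9]
eef_pos: [463.8, -129.9, 66.5]
force: [-1.3, 1.4, 24.7]
eef_pos: [463.8, -130.0, 66.4]
force: [-4.0, 3.6, 28.1]
```

```bash
python3 -m jog '[[0,0,0.001,0,0,0,0.03]]'| grep -E "eef|force: \["
python3 -m jog '[[0,0,0.001,0,0,0,0.03]]'| grep -E "eef|force: \["
```

```text
eef_pos: [464.0, -130.3, 65.5]
force: [-3.2, 0.2, 25.9]
eef_pos: [464.1, -130.4, 65.2]
force: [-6.4, 1.7, 35.7]
```

```bash
python3 -m jog '[[0.001,0,-0.002,0,0,0,0.03],[0.003,0,-0.0005,0,0,0,0.03]]'| grep -E "eef|force: \["
python3 -m jog '[[0.003,0,0,0,0,0,0.03]]'| grep -E "eef|force: \["
python3 -m jog '[[0.002,0,0,0,0,0,0.03]]'| grep -E "eef|force: \["
```

```text
eef_pos: [463.1, -126.6, 66.0]
force: [3.5, -3.7, 0.6]
eef_pos: [462.8, -124.4, 66.0]
force: [1.6, -20.8, -0.3]
eef_pos: [462.8, -124.0, 66.1]
force: [0.8, -28.4, -4.5]
```

```bash
python3 -m jog '[[0.001,0,0,0,0,0,0.03]]'| grep -E "eef|force: \["
python3 - <<'E'
from h import *
go([-250,20,66])
E
```

```text
eef_pos: [462.8, -123.9, 66.1]
force: [1.3, -31.0, -5.8]
t 13.65 J [-250.1   13.6   66.1] shift [6.4 0.1 0. ] F_jig [ -4.1 -30.8  -5.8] yaw 1.752 tool z [ 0.003 -0.008 -1.   ] w 0.587
```

The bar stopped after 6 mm of draw, which should be the post. A small lift will test whether it is under the lip.

```bash
python3 -m jog '[[-0.002,0,0,0,0,0,0.03],[0,0,-0.003,0,0,0,0.03]]'| grep -E "eef|force: \["
python3 -m jog '[[0,0,-0.002,0,0,0,0.03]]'| grep -E "eef|force: \["
python3 -m jog '[[0,0,-0.002,0,0,0,0.03]]'| grep -E "eef|force: \["
```

```text
eef_pos: [462.6, -124.4, 68.3]
force: [5.1, -17.6, -11.7]
eef_pos: [462.6, -124.4, 70.1]
force: [8.7, -19.6, -27.7]
eef_pos: [462.2, -122.9, 71.3]
force: [14.6, 4.7, -7.0]
```

```bash
python3 -m jog '[[0,0,0.003,0,0,0,0.03]]'| grep -E "eef|force: \["
python3 -m jog '[[0,0,0.002,0,0,0,0.03]]'| grep -E "eef|force: \["
python3 -m jog '[[0.002,0,0,0,0,0,0.03]]'| grep -E "eef|force: \[|wid"
python3 -m jog '[[0.002,0,0,0,0,0,0.03]]'| grep -E "eef|force: \[|wid"
```

```text
eef_pos: [462.8, -122.0, 69.6]
force: [7.0, -0.6, 5.9]
eef_pos: [462.9, -122.0, 67.8]
force: [5.6, 1.5, 7.4]
eef_pos: [462.9, -121.4, 68.0]
force: [6.6, -16.9, -2.7]
grip_width: 0.587
eef_pos: [462.8, -120.9, 68.1]
force: [6.5, -27.0, -6.9]
grip_width: 0.583
```

```bash
python3 -m jog '[[-0.001,0,0,0,0,0,0.03],[-0.0005,0,0,0,0,0,0.03],[0,0,0,0,0,0,0.085],[0,0,0,0,0,0,0.085],[0,0,0,0,0,0,0.085]]'| grep -E "eef|force: \[|wid"
python3 -m jog '[[0,0,0,0,0,0,0.085],[0,0,-0.01,0,0,0,0.085],[0,0,-0.03,0,0,0,0.085],[0,0,-0.05,0,0,0,0.085],[0,0,-0.05,0,0,0,0.085]]'| grep -E "eef|force: \[|wid"
python3 -m jog '[[-0.05,0.02,-0.02,0,0,0,0.02],[-0.05,0.03,0,0,0,0,0],[-0.05,0.04,0,0,0,0,0],[-0.05,0.04,0,0,0,0,0],[-0.05,0.04,0,0,0,0,0]]'| grep -E "eef|force: \[|wid"
python3 - <<'E'
from h import *
a=[]
for n,(x,y) in {"top":(245,180),"scene":(270,145)}.items():
    im=cv2.cvtColor(eyes.capture(n),cv2.COLOR_RGB2BGR);cv2.imwrite(f"pics/{n}5full.png",im)
    a.append(cv2.resize(im[y:y+80,x:x+80],None,fx=5,fy=5,interpolation=cv2.INTER_CUBIC))
cv2.imwrite("pics/both5.png",np.hstack(a))
go([-250,0,200])
E
```

```text
eef_pos: [461.1, -119.0, 67.3]
force: [-1.0, 1.1, -0.3]
grip_width: 0.995
eef_pos: [461.3, -119.2, 210.1]
force: [1.9, -0.6, 0.2]
grip_width: 0.996
eef_pos: [633.7, -296.5, 226.3]
force: [0.7, -1.2, 1.3]
grip_width: 0.142
t 16.05 J [-110.4 -188.7  221.5] shift [ 189.2 -138.8   21.9] F_jig [-0.6 -0.2 -1.3] yaw 1.748 tool z [-0.002  0.001 -1.   ] w 0.004
```

```bash
python3 -m jog '[[-0.02,-0.05,0,0,0,0,0],[-0.02,-0.05,0,0,0,0,0],[-0.02,-0.05,0,0,0,0,0],[-0.02,-0.05,0,0,0,0,0],[-0.02,-0.05,0,0,0,0,0]]'>/dev/null
python3 -m jog '[[-0.01,-0.05,0,0,0,0,0],[0,-0.05,0,0,0,0,0],[0,-0.05,0,0,0,0,0],[0,-0.05,0,0,0,0,0],[0,-0.04,0,0,0,0,0]]'| grep -E "eef|force: \[|wid"
python3 - <<'E'
from h import *
a=[]
for n,(x,y) in {"top":(240,170),"scene":(270,145)}.items():
    im=cv2.cvtColor(eyes.capture(n),cv2.COLOR_RGB2BGR);cv2.imwrite(f"pics/{n}6full.png",im)
    a.append(cv2.resize(im[y:y+80,x:x+80],None,fx=5,fy=5,interpolation=cv2.INTER_CUBIC))
cv2.imwrite("pics/both6.png",np.hstack(a))
go([-250,0,200])
E
```

```text
eef_pos: [185.1, -479.7, 226.2]
force: [0.3, -0.3, -0.1]
grip_width: 0.002
t 17.15 J [-586.4 -289.6  226.2] shift [289.2 336.8  25.8] F_jig [-0.1  0.8  0.2] yaw 1.745 tool z [-0.001 -0.001 -1.   ] w -0.003
```

View pics/both6.png

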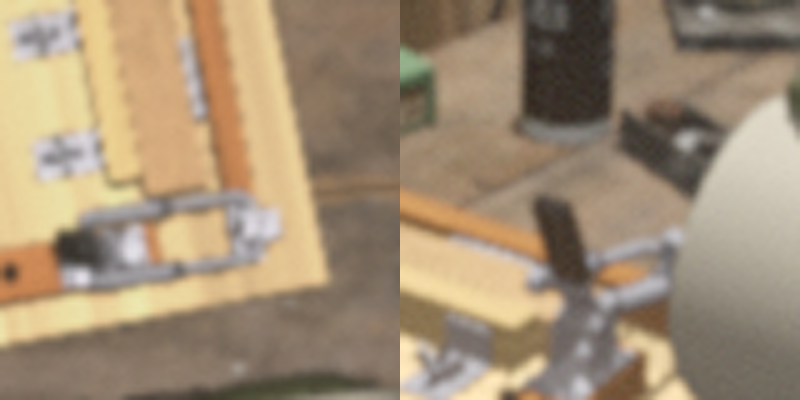

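The top half shows the bail legs reaching the keeper at (260,230) with the keeper over the bar. The scene half shows the bail lying at keeper height and the handle leaning back, tip at (550,205). I'll compute the positions.

Run:
```python
from h import *
t=lambda x,y:(240+(x+.5)/5-.5,170+(y+.5)/5-.5); s=lambda x,y:(270+(x-400+.5)/5-.5,145+(y+.5)/5-.5)
print("bar z68",[J(onz("top",t(*p),68)).round(1) for p in [(250,203),(268,250),(262,228)]])
print("keeper right end z64",J(onz("top",t(282,222),64)).round(1))
x,e=tri(t(68,243),s(550,200));print("handle tip",J(x).round(1),e)
print("handle top z162",J(onz("top",t(70,243),160)).round(1))
go([-251,60,200])
```

```text
bar z68 [array([-233.9,    3.7,   68. ]), array([-268.4,   -2. ,   68. ]), array([-252.6,   -1. ,   68. ])]
keeper right end z64 [-250.6  -16.    64. ]
handle tip [-248.4  136.8  157. ] [np.float64(1.0), np.float64(1.0)]
handle top z162 [-249.9  135.1  160. ]
t 17.15 J [-586.4 -289.6  226.2] shift [349.2 335.9  25.8] F_jig [-0.1  0.8  0.2] yaw 1.745 tool z [-0.001 -0.001 -1.   ] w -0.003
```

The bar is at the keeper within a few mm, and the handle stands at about 1.36 rad with its pivot near J y=119. Next is the approach to the handle's upper face.

```bash
python3 -m jog '[[0.036,0.033,0,0,0,0,0],[0.036,0.033,0,0,0,0,0],[0.036,0.033,0,0,0,0,0],[0.036,0.033,0,0,0,0,0],[0.036,0.033,0,0,0,0,0]]'>/dev/null
python3 -m jog '[[0.036,0.033,0,0,0,0,0],[0.036,0.033,0,0,0,0,0],[0.036,0.033,0,0,0,0,0],[0.036,0.033,0,0,0,0,0],[0.036,0.033,0,0,0,0,0]]' >/dev/null
python3 -m jog '[[0,0,0,0,0,0,0],[0,0,0,0,0,0,0]]'|grep -E "force: \["
python3 - <<'E'
from h import *
go([-250,95,151])
E
```

```text
force: [-0.4, -1.0, -0.1]
t 18.35 J [-254.7   73.3  225.6] shift [21.7  5.  74.6] F_jig [-0.6 -0.9 -0.1] yaw 1.753 tool z [-0. -0. -1.] w 0.003
```

```bash
python3 -m jog '[[0.017,0.005,0.02,0,0,0,0],[0,0,0.025,0,0,0,0],[0,0,0.02,0,0,0,0],[0,0,0.01,0,0,0,0],[0,0,0,0,0,0,0]]'|grep -E "force: \["
python3 -m jog '[[0.004,0,0,0,0,0,0],[0.004,0,0,0,0,0,0],[0.004,0,0,0,0,0,0],[0.003,0,0,0,0,0,0]]'|grep -E "force: \["
python3 -m jog '[[0.003,0,0,0,0,0,0],[0.003,0,0,0,0,0,0]]'|grep -E "force: \["
python3 - <<'E'
from h import *
go([-250,116,151])
E
```

```text
force: [0.5, -0.0, -0.3]
force: [0.0, 0.3, -0.5]
force: [-0.3, -0.3, -0.8]
t 19.45 J [-250.1  110.2  150.5] shift [ 5.8  0.1 -0.5] F_jig [-0.4 -0.2 -0.8] yaw 1.75 tool z [ 0. -0. -1.] w 0.006
```

```bash
python3 -m jog '[[0.003,0,0,0,0,0,0],[0.003,0,0,0,0,0,0]]'|grep -E "force: \["
python3 -m jog '[[0.002,0,0,0,0,0,0],[0.002,0,0,0,0,0,0]]'|grep -E "force: \["
python3 -m jog '[[0.002,0,0.0005,0,0,0,0],[0.002,0,0.0005,0,0,0,0]]'|grep -E "force: \["
python3 - <<'E'
from h import *
go([-250,126,149])
E
```

```text
force: [-0.2, -0.4, 0.2]
force: [0.6, -5.6, -0.7]
force: [0.7, -7.7, -2.1]
t 20.05 J [-250.   123.   149.4] shift [3.  0.  0.4] F_jig [-0.6 -7.7 -2.1] yaw 1.75 tool z [ 0.001 -0.002 -1.   ] w -0.003
```

```bash
python3 -m jog '[[0.003,0,0.0005,0,0,0,0],[0.003,0,0.001,0,0,0,0]]'|grep -E "force: \["
python3 -m jog '[[0.003,0,0.001,0,0,0,0],[0.003,0,0.0015,0,0,0,0]]'|grep -E "force: \["
python3 -m jog '[[0.003,0,0.001,0,0,0,0],[0.003,0,0.0015,0,0,0,0]]'|grep -E "force: \["
python3 - <<'E'
from h import *
go([-250,139,144])
E
```

```text
force: [0.2, -7.7, -1.3]
force: [0.3, -7.3, 0.3]
force: [1.9, -7.6, 0.8]
t 20.65 J [-249.9  141.   143.2] shift [-2.  -0.1 -0.8] F_jig [ 0.6 -7.8  0.8] yaw 1.75 tool z [ 0.002 -0.002 -1.   ] w -0.002
```

```bash
python3 -m jog '[[0.003,0,0.002,0,0,0,0],[0.003,0,0.002,0,0,0,0],[0.003,0,0.002,0,0,0,0]]'|grep -E "force: \["
python3 -m jog '[[0.003,0,0.003,0,0,0,0],[0.003,0,0.003,0,0,0,0],[0.003,0,0.003,0,0,0,0]]'|grep -E "force: \["
python3 - <<'E'
from h import *
go([-250,159,127])
E
```

```text
force: [0.6, -6.2, 1.8]
force: [0.9, -5.0, 2.2]
t 21.25 J [-249.9  159.3  128.2] shift [-0.3 -0.1  1.2] F_jig [ 0.1 -5.1  2.2] yaw 1.75 tool z [ 0.002 -0.001 -1.   ] w -0.001
```

```bash
python3 -m jog '[[0.002,0,0.003,0,0,0,0],[0.002,0,0.003,0,0,0,0],[0.002,0,0.003,0,0,0,0]]'|grep -E "force: \["
python3 -m jog '[[0.001,0,0.003,0,0,0,0],[0.001,0,0.003,0,0,0,0],[0.001,0,0.003,0,0,0,0]]'|grep -E "force: \["
python3 -m jog '[[0.001,0,0.003,0,0,0,0],[0.001,0,0.002,0,0,0,0]]'|grep -E "force: \["
python3 - <<'E'
from h import *
go([-250,171,104])
E
```

```text
force: [1.6, -3.3, 1.5]
force: [-0.1, -0.0, 3.1]
force: [-0.4, -0.2, 0.9]
t 22.05 J [-250.7  171.   104.4] shift [-0.   0.7  0.4] F_jig [-0.4 -0.1  0.9] yaw 1.75 tool z [-0.001  0.    -1.   ] w 0.002
```

```bash
python3 -m jog '[[0,0,0.003,0,0,0,0],[0,0,0.003,0,0,0,0]]'|grep -E "eef|force: \["
python3 -m jog '[[0,0,0.002,0,0,0,0],[0,0,0.002,0,0,0,0]]'|grep -E "eef|force: \["
python3 -m jog '[[0,0,0.001,0,0,0,0],[0,0,0.001,0,0,0,0]]'|grep -E "eef|force: \["
```

```text
eef_pos: [435.1, 31.0, 98.4]
force: [-0.7, 0.4, 0.8]
eef_pos: [435.2, 30.9, 94.6]
force: [0.1, 0.1, -0.3]
eef_pos: [435.4, 30.9, 92.8]
force: [0.4, 0.0, 0.1]
```

```bash
python3 -m jog '[[0,0,0.001,0,0,0,0]]'|grep -E "eef|force: \["
python3 -m jog '[[0,0,0.001,0,0,0,0]]'|grep -E "eef|force: \["
```

```text
eef_pos: [435.4, 30.9, 91.8]
force: [-0.0, -0.7, -0.3]
eef_pos: [435.4, 30.9, 90.9]
force: [-1.9, 0.2, 8.1]
```

Contact is at tip height 80 mm, which is exactly the shut height. I press lightly, then retreat.

```bash
python3 -m jog '[[0,0,0.0005,0,0,0,0],[0,0,0,0,0,0,0],[0,0,0,0,0,0,0]]'|grep -E "eef|force: \["
python3 -m jog '[[0,0,-0.005,0,0,0,0],[0,0,-0.03,0,0,0,0],[0,0,-0.05,0,0,0,0],[0,0,-0.05,0,0,0,0],[0,0,0,0,0,0,0]]'|grep -E "eef|force: \["
python3 -m jog '[[-0.036,-0.033,0,0,0,0,0],[-0.036,-0.033,0,0,0,0,0],[-0.036,-0.033,0,0,0,0,0],[-0.036,-0.033,0,0,0,0,0],[-0.036,-0.033,0,0,0,0,0]]'>/dev/null
python3 -m jog '[[-0.036,-0.033,0,0,0,0,0],[-0.036,-0.033,0,0,0,0,0],[-0.036,-0.033,0,0,0,0,0],[-0.036,-0.033,0,0,0,0,0],[-0.036,-0.033,0,0,0,0,0]]' >/dev/null
python3 - <<'E'
from h import *
im=cv2.cvtColor(eyes.capture("top"),cv2.COLOR_RGB2BGR); hsv=cv2.cvtColor(im,cv2.COLOR_BGR2HSV)
go([-250,95,151])
# black grip lying over the riser: dark pixels along jig y at z~80
for y in range(60,215,10):
    P=np.array([*(H+ex*-250+ey*y)[:2],78.,1]);c=C["top"];q=np.linalg.inv(np.array(c["cam_to_world"]))@P
    u,v=int(round(c["fx"]*q[0]/q[2]+c["cx"])),int(round(c["fy"]*q[1]/q[2]+c["cy"]));print(y,im[v,u],end=" ")
E
```

```text
eef_pos: [435.5, 30.9, 90.9]
force: [-2.2, 0.1, 7.6]
eef_pos: [437.6, 30.6, 231.4]
force: [-0.0, -0.2, -0.6]
t 24.7 J [-584.  -196.5  225.3] shift [291.  334.8  72.9] F_jig [-2.5  1.  -0.9] yaw 1.746 tool z [-0.001 -0.003 -1.   ] w -0.0
60 [157 211 234] 70 [141 193 226] 80 [132 152 193] 90 [225 221 223] 100 [176 171 174] 110 [193 187 191] 120 [230 226 228] 130 [232 228 230] 140 [222 216 219] 150 [83 85 87] 160 [93 93 95] 170 [89 90 92] 180 [89 90 90] 190 [76 76 79] 200 [120 164 180] 210 [119 147 165]
```

```bash
python3 -m jog '[[0,0,0,0,0,0,0],[0,0,0,0,0,0,0]]'|grep -E "force: \["; python3 -c "
from rig import finish_job
print(finish_job())"
```

```text
force: [-0.5, 0.5, -0.5]
the job is handed in; nothing more can be done
None
```

I handed in the job at about 25 s: by feel the offcut is seated and the bail hooked, and by feel and camera the handle is fully home; I did not check the bail or the final clamp force after closing, and no verdict came back.

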